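# Fold out the crank handle and index the cap stand

## Robot

A 7-joint arm with a two-finger parallel gripper is mounted at the origin on a cart in front of the work surface, level with it; the furniture and walls round the work are solid. World frame = base frame: x ahead of the robot, y to its left, z up, the work surface at z = 0. Lengths are in mm, angles in rad, forces in N, time in s.
With the tool pointing down it reaches from about 400 to 850 mm from the base axis. Payload 4.5 kg.
Tool frame: the origin (TCP) lies midway between the tips of the shut fingers; the grasp point (between the pads) lies 19 mm behind it; z points along the fingers, y is the line along which they close (so a half turn about z gives the same grasp; the last joint's range is limited). The gripper opens to 88 mm and grips with 3 to 60 N. Pads are 18 mm wide; open, the fingers measure 123 mm over their backs; the gripper's body (75 mm by 187 mm) begins 45 mm behind the grasp point.
Start: joints at [-1.284, 0.689, -0.195, 1.565, 0.157, 0.902, -0.215], TCP at [156.301, 605.164, 238.743] pointing down, gripper open.
Joint ranges: [-3.01, 3.01], [-0.46, 2.08], [-1.47, 1.51], [0.13, 2.56], [-1, 4.14], [0.04, 2.09], [-2.66, 2.66]. Speed limits (rad/s): [2.57, 2.57, 3.14, 3.14, 3.14, 3.14, 3.14].

## Interface

Orientations are given as a 3x3 rotation matrix whose columns are the frame's x, y, z axes.
In Python, from cell import manip, cams gives the robot as it stands (manip), with the cameras (cams). Calls block until the motion is done:
- manip.movep(position, orientation): joint-space move of the TCP to a pose.
- manip.servo_line(position, frame=None, speed=150): straight line of the TCP; frame=None keeps the orientation; speed is the mean speed in mm/s.
- manip.set_joints(angles): joint-space move.
- manip.set_gripper(opening, newtons=None): finger opening in mm; newtons is the grip in N (None keeps the last); returns when the fingers have stopped.
- manip.wait(seconds).
- manip.ik(position, orientation): joint angles nearest the present ones, or None.
- cams.get_image(name): name is "scene" or "side" or "wrist"; returns a dict with "color" (420x560x3 uint8, red, green, blue), "mtx" (3x3 intrinsics, pixels), "world_to_cam" (4x4, takes a point from world to camera coordinates); the wrist camera has in their place "T_tool_cam" (4x4, takes a point from camera to tool coordinates, whose origin is the TCP and whose axes are the flange's). Camera axes: x right, y up, looking along -z (the intrinsics and any distortion apply to the point x, -y, -z); pixel columns grow to the right and rows downward; lengths in mm; the calibration is good to about 2 mm. The wrist camera is an equidistant fisheye: a pixel r from the principal point sees the ray r / f radians off the axis. A picture is of the moment at which its call begins: read the wrist's pose just before it. There is no depth.
A pose or a line that the arm cannot do raises manip.IKError and nothing moves.
- manip.job_done(): hands the job in; it is judged then, once.
Readings, each from a call of its own:
- manip.current_time_s(): time.
- manip.current_joint_pos(): joint angles.
- manip.current_dq(): joint speeds.
- manip.current_joint_efforts(): joint torques, N m.
- manip.current_position(): TCP position.
- manip.current_ee_rot(): TCP orientation.
- manip.current_wrist_force(): force on the tool from outside, world axes, zero at the start.
- manip.current_ft_torque(): the same for the moment, N m.
- manip.current_opening(): finger opening in mm.
- manip.current_grip_force(): force on a finger pad.
Only numpy, scipy, OpenCV 4.12 (cv2) and the standard library are available. Lean on these libraries where they do the work, as an engineer would, in place of code of your own. Each camera call takes 0.05 s, during which the arm holds its last target. There are 200 camera calls.

## Task

Bring the cap on the indexing stand round to its next trimming position: first swing the folded crank handle fully upright, then wind the crank clockwise (seen from above) by it until the sprung index pin drops into its hole in the plate. Stop as soon as the pin is in, without forcing the crank so hard that the clamped index plate slips; then let go, leaving the handle standing up, the cap in its nest and the tools lying round the stand undisturbed.

Things in the scene. Friction and masses are not known exactly. Their poses are not given: they have to be found in the camera images.
- indexer: the indexing stand, bolted to the bench: a grey base plate 160x310x12 mm with a low green column under the crank and another under the cap nest, 160 mm apart. Origin: on the bench under the crank axis; its y axis points to the nest. Heights above the bench: index plate 40 to 50 mm (round steel, 148 mm across), crank arm 62 to 72 mm, pin knob up to 101 mm
- crank_axis (a point): point on the crank's vertical axis, at the top of the crank arm, 72 mm above the bench. The point's x axis points along the arm to the handle hinge; the tail on the other side carries the index pin 48 mm from the axis
- handle_hinge (a point): centre of the folding handle's hinge near the end of the crank arm, 75 mm from the crank axis, 85 mm above the bench; the hinge pin is level and square to the arm (the point's y axis)
- handle_grip (a point): point on the handle's centre line, 60 mm from its hinge. The handle is a round black sleeve, 22 mm thick, 18 to 83 mm from the hinge, free to spin on its rod. Folded, it lies over the arm (18 mm wide) pointing to the crank axis and just past it, its centre line 85 mm above the bench; upright, this point is 145 mm above the bench
- handle (a joint): fold angle of the handle: 0 folded flat on the arm, 1.57 upright against its stop (working position). It swings up and away from the crank axis. A stiff hinge (0.25 N m) keeps it where it is left; flat fingers creep on the sleeve as it swings; while cranking, a pull towards the crank axis can fold it back, a push outwards holds it on its stop
- crank (a joint): crank angle, 0 at the start, growing clockwise seen from above; a stop blocks it anticlockwise at -0.03 and clockwise at 6.0. It drags with about 0.25 N m (3 to 4 N at the handle). The nest turns a quarter as far
- index_pin (a joint): sprung pin in the crank's tail, 6 mm thick, black knob on top: 0 m while its tip rides on the plate, 0.008 m when dropped home; then it locks the crank both ways. The plate shows many 9 mm holes in several circles; only one lies on the pin's circle (48 mm from the axis), unmarked, 1.9 to 5.3 rad clockwise of the pin's start
- index_plate (a joint): slip of the index plate in its friction clamp: 0 at the start. It slips if the locked crank is forced with more than about 28 N at the handle
- nest_seat (a point): centre of the nest's top face, 48 mm above the bench: a round turntable, 80 mm across, with four short posts round the cap
- cap: moulded red cap, 44 mm across and 39 mm high, standing loosely on the nest between the posts; origin at its underside's centre, z up. Its top is 87 mm above the bench
- ring_gauge: steel ring gauge, 64 mm wide and 14 mm thick, lying near the cap nest; origin at the centre of its underside
- deburrer: thin hand deburring tool, 152 mm long, lying behind the stand; origin at the centre of its underside
- trim_nipper: wooden-handled trimming tool, 128 mm long and 24 mm thick, lying in front of the crank; origin at the centre of its underside
- blade_box: small flat box of spare blades, 26x66x14 mm, lying to the right of the crank; origin at the centre of its underside

How it is judged (in metres and radians):
On the way, in this order (a step that is already met when the one before it is completed fails the run):
1. the handle is swung fully upright before the crank is wound (value of joint handle above 1.45 rad and value of joint crank below 0.4 rad), for 0.2 s.
2. the crank is wound by the upright handle until the index pin has dropped into its hole (value of joint index_pin above 0.006 m and value of joint handle above 1.2 rad and value of joint crank above 1.5 rad), for 0.2 s.
At the end, for the whole second after the job is handed in: The handle stands upright (within about 0.17 rad), the index pin is home in its hole (more than 6 mm down) after the crank has turned more than 1.5 rad, the crank is at rest, the index plate has slipped less than 0.1 rad, and the cap stands in its nest (within 8 mm, upright) (value of joint index_pin above 0.006 m and value of joint handle above 1.4 rad and value of joint crank above 1.5 rad and value of joint index_plate between -0.1 and 0.1 rad and velocity of joint crank between -0.05 and 0.05 rad/s and distance between cap and nest_seat below 0.008 m and angle between cap's own z axis and vertical below 0.15 rad); the robot touches nothing.
It fails at once if the index plate is forced round in its clamp by more than 0.1 rad (value of joint index_plate above 0.1 rad or value of joint index_plate below -0.1 rad).
It fails at once if the cap is knocked out of its nest (distance between cap and nest_seat above 0.015 m).
It fails at once if a tool lying round the stand is pushed by more than 25 mm (distance of any of ring_gauge, deburrer, trim_nipper, blade_box from where it was at the start of the episode above 0.025 m).
It also fails if it takes over 72 s, if anything falls off the work surface, if the arm or the gripper's body presses on something with over 40 N, if the wrist force passes 120 N, or if a joint passes its speed limit or range.

## Working session

There is one attempt and no reset: what is moved stays moved. The work goes in short steps, each a Python script; the robot and the scene stay as the last script left them, time stands still between calls to the robot, and variables do not carry over. Pictures are saved under pics/ and viewed, at most 10 in all, crops included, and the job is handed in when it is done.

```bash
ls; mkdir -p pics
python3 - <<'E'
from cell import manip, cams
import cv2,numpy as np
for n in ["scene","side"]:
    d=cams.get_image(n); cv2.imwrite(f"pics/{n}0.png",cv2.resize(d["color"][:,:,::-1],(800,600),interpolation=cv2.INTER_CUBIC))
    np.savez(f"{n}0.npz",**d); print(n,d["mtx"].tolist(),np.round(d["world_to_cam"],3).tolist(),[k for k in d])
d=cams.get_image("wrist");print({k:v for k,v in d.items() if k!="color"})
print(manip.current_time_s(),manip.current_ee_rot())
E
```

```text
cell.py
pics
scene [[400.680777405393, 0.0, 282.9861839608257], [0.0, 400.680777405393, 213.30142862871563], [0.0, 0.0, 1.0]] [[0.67, -0.742, 0.008, -339.155], [0.574, 0.525, 0.629, -356.868], [-0.471, -0.416, 0.777, -651.692], [0.0, 0.0, 0.0, 1.0]] ['color', 'mtx', 'world_to_cam']
side [[440.1876557506461, 0.0, 276.5244328802205], [0.0, 440.1876557506461, 205.99640512136648], [0.0, 0.0, 1.0]] [[-0.99, -0.138, 0.024, 521.278], [0.083, -0.437, 0.896, -98.407], [-0.113, 0.889, 0.444, -889.112], [0.0, 0.0, 0.0, 1.0]] ['color', 'mtx', 'world_to_cam']
{'mtx': array([[325.1922621 ,   0.        , 278.34919985],
       [  0.        , 325.1922621 , 209.95866048],
       [  0.        ,   0.        ,   1.        ]]), 'T_tool_cam': array([[ 7.06242947e-04,  9.52625762e-01,  3.04144140e-01,
         7.72562078e+01],
       [ 9.99999366e-01, -4.06179911e-04, -1.04984778e-03,
         4.73776432e-01],
       [-8.76574807e-04,  3.04144689e-01, -9.52625446e-01,
        -1.44537858e+02],
       [ 0.00000000e+00,  0.00000000e+00,  0.00000000e+00,
         1.00000000e+00]])}
0.15 [[-9.68243328e-01  2.50009581e-01 -2.60521870e-04]
 [ 2.50009705e-01  9.68242438e-01 -1.31438312e-03]
 [-7.63600418e-05 -1.33777568e-03 -9.99999102e-01]]
```

View pics/scene0.png

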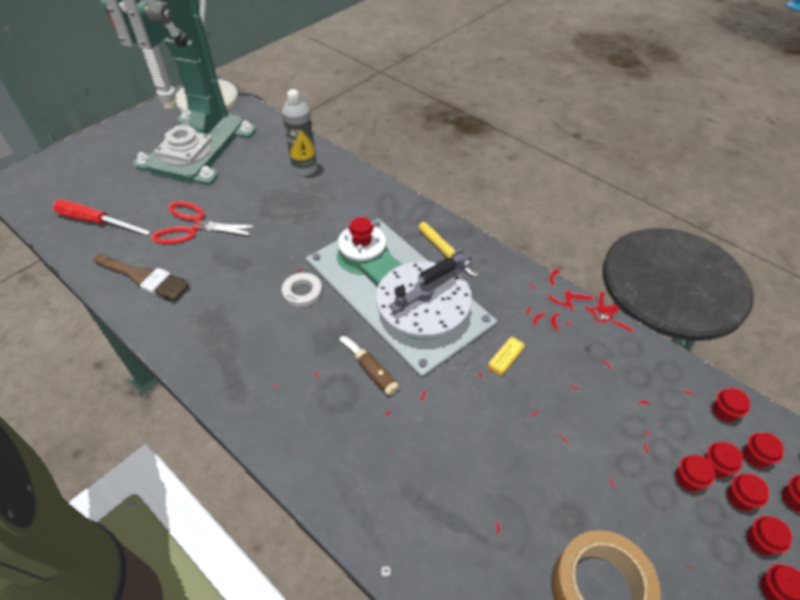

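View pics/side0.png

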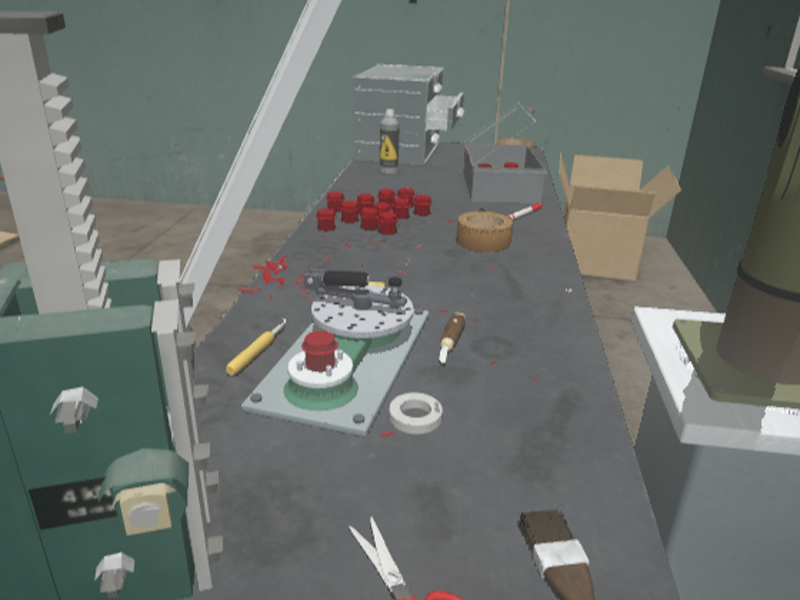

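The scene view (800 px) shows the index plate centred near (424,298), the pin knob at (400,292), the hinge at about (466,262) and the cap top at (361,225). In the side view the plate is near (362,308), the knob at (395,285), the hinge at about (314,281) and the cap top at (319,340). I'll triangulate these roughly, then look with the wrist camera.

```bash
cat > h.py <<'E'
import numpy as np, cv2
from scipy.optimize import least_squares
def ray_fixed(d,u,v):
    K=d["mtx"];T=np.array(d["world_to_cam"]);R=T[:3,:3]
    c=np.array([(u-K[0,2])/K[0,0],-(v-K[1,2])/K[1,1],-1.])
    r=R.T@c; return -R.T@T[:3,3], r/np.linalg.norm(r)
def ray_wrist(d,p,Rt,u,v):
    K=d["mtx"];T=np.array(d["T_tool_cam"]);x=u-K[0,2];y=v-K[1,2];r=np.hypot(x,y);th=r/K[0,0]
    c=np.array([np.sin(th)*x/max(r,1e-9),-np.sin(th)*y/max(r,1e-9),-np.cos(th)])
    return Rt@T[:3,3]+p, Rt@T[:3,:3]@c
def tri(rays):
    A=sum(np.eye(3)-np.outer(r,r) for o,r in rays);b=sum((np.eye(3)-np.outer(r,r))@o for o,r in rays)
    X=np.linalg.solve(A,b);return X,[np.linalg.norm(np.cross(X-o,r)) for o,r in rays]
def atz(o,r,z): return o+r*(z-o[2])/r[2]
def proj_wrist(d,p,Rt,X):
    T=np.array(d["T_tool_cam"]);K=d["mtx"]
    c=T[:3,:3].T@(Rt.T@(np.asarray(X)-p)-T[:3,3]);x,y,z=c[0],-c[1],-c[2]
    rho=np.hypot(x,y);th=np.arctan2(rho,z);return K[0,2]+K[0,0]*th*x/rho,K[1,2]+K[0,0]*th*y/rho
def down(yaw): # tool z down, tool x axis at heading yaw
    c,s=np.cos(yaw),np.sin(yaw);return np.array([[c,s,0],[s,-c,0],[0,0,-1.]])
E
python3 - <<'E'
from h import *
S=np.load("scene0.npz");D=np.load("side0.npz")
for n,a,b in [("plate",(424,298),(362,308)),("knob",(400,292),(395,285)),("hinge",(466,262),(314,281)),("captop",(361,225),(319,340))]:
    X,e=tri([ray_fixed(S,a[0]*.7,a[1]*.7),ray_fixed(D,b[0]*.7,b[1]*.7)]);print(n,X.round(),np.round(e,1))
from cell import manip, cams
print([manip.ik(np.array([x,y,300.]),down(t)) is not None for x,y in [(560,130),(500,150)] for t in (0,np.pi/2,np.pi,-np.pi/2)])
E
```

```text
plate [574.  20.  44.] [0.2 0.2]
knob [526.  29.  91.] [1.8 1.8]
hinge [651.   3.  75.] [2.9 2.9]
captop [597. 180.  81.] [0.9 0.9]
[True, True, True, True, True, True, True, True]
```

Run:
```python
from h import *
from cell import manip, cams
import pickle
R=down(np.pi-0.2)
out=[]
for i,p in enumerate([(575,20,170),(480,60,170)]):
    manip.movep(np.array(p,float),R); manip.wait(0.2)
    P,Q=manip.current_position(),manip.current_ee_rot();d=cams.get_image("wrist");out.append((d,P,Q))
    u,v=proj_wrist(d,P,Q,[574,20,70]);print(u,v,P)
    M=cv2.getRotationMatrix2D((u,v),0,3.2);M[:,2]+=[400-u,300-v]
    cv2.imwrite(f"pics/w{i}.png",cv2.warpAffine(d["color"][:,:,::-1],M,(800,600),flags=cv2.INTER_CUBIC));print(M.tolist())
pickle.dump(out,open("w.pkl","wb"));print(manip.current_time_s())
```

```text
276.365511299197 207.81430734102 [575.04438166  20.69779516 170.07283823]
[[3.2, 0.0, -484.3696311722439], [-0.0, 3.2, -365.0057685226607]]
255.30353162309763 311.87866043718975 [481.37178274  59.61000767 169.99691884]
[[3.2, 0.0, -416.97129285356647], [-0.0, 3.2, -698.0117170778148]]
3.7
```

View pics/w0.png

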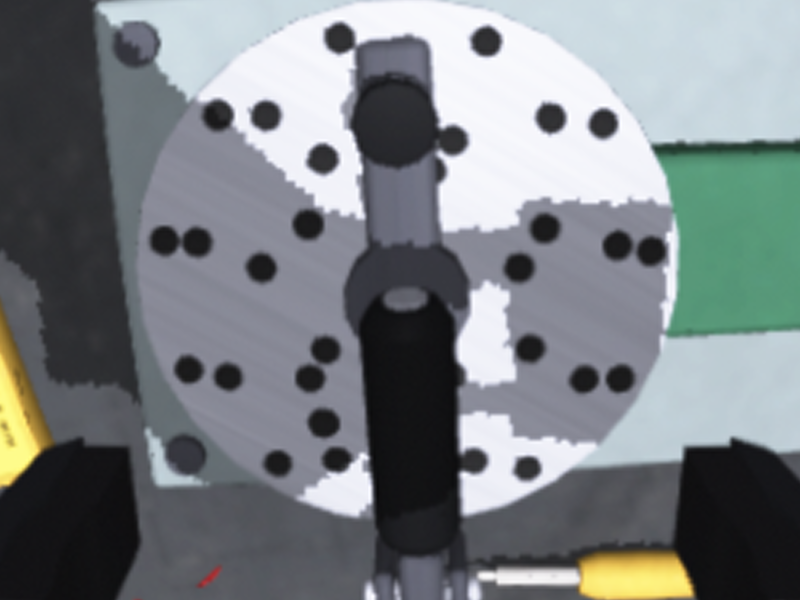

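View pics/w1.png

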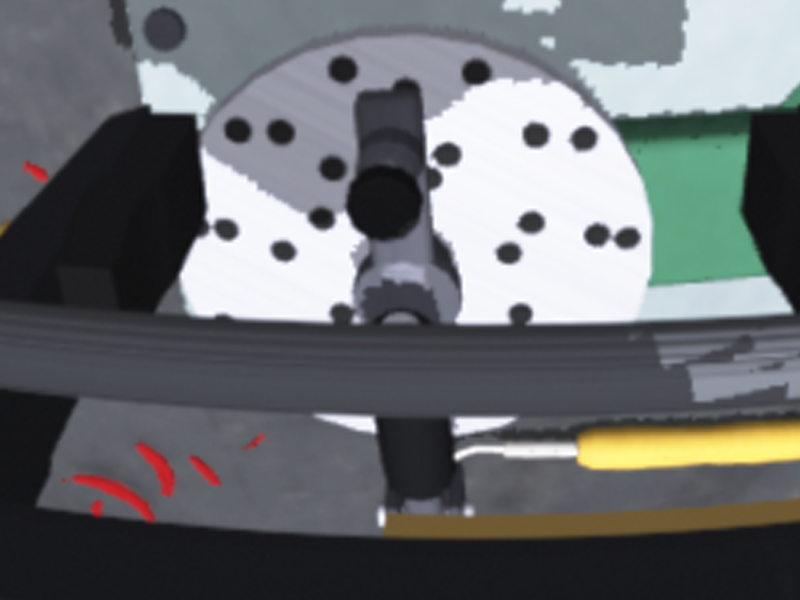

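Wrist view 0 shows the index plate with its rim at x 138..677, the knob at (395,122), the handle's free end at (406,298) and the hinge near (423,588). In view 1 the knob is at (384,202), the free end at (402,316) and the hinge near (426,512). I'll measure the holes' radii on the plate plane.

```bash
cat > m.py <<'E'
from h import *
import pickle
W=pickle.load(open("w.pkl","rb"));M=[(-484.37,-365.006),(-416.97,-698.012)]
def r(i,u,v): d,P,Q=W[i];return ray_wrist(d,P,Q,(u-M[i][0])/3.2,(v-M[i][1])/3.2)
for n,a,b in [("knob",(395,122),(384,202)),("end",(406,298),(402,316)),("pinL",(373,592),(382,517)),("pinR",(474,592),(470,511)),
  ("holeA",(340,38),(342,69)),("holeB",(486,41),(476,72)),("holeC",(603,123),(584,138)),("holeD",(651,251),(627,237))]:
    X,e=tri([r(0,*a),r(1,*b)]);print(n,X.round(1),np.round(e,1))
rim=np.array([atz(*r(0,*q),50)[:2] for q in [(138,262),(677,262),(150,190),(655,155),(183,120),(300,498),(240,460),(590,447),(560,55),(500,12)]])
s=least_squares(lambda q:np.hypot(*(rim-q[:2]).T)-q[2],[574,20,74]);c=s.x[:2];print("rim",s.x.round(1),s.fun.round(1))
k=atz(*r(0,395,122),101)[:2]-c;print("knob rel",k.round(1),np.hypot(*k))
a0=np.arctan2(k[1],k[0])
for h in [(340,38),(486,41),(218,115),(266,115),(551,117),(603,123),(322,158),(453,140),(437,171),(308,224),(165,240),(197,242),(262,267),(545,228),(519,267),(618,245),(652,251),(189,369),(228,376),(326,349),(309,378),(323,423),(278,463),(337,459),(530,348),(584,379),(620,378),(474,460),(527,468),(458,372)]:
    q=atz(*r(0,*h),50)[:2]-c;print(h,round(np.hypot(*q),1),round((a0-np.arctan2(q[1],q[0]))%(2*np.pi),3))
E
python3 m.py
```

```text
knob [527.5  28.5  94.5] [0.1 0.1]
end [569.4  22.5  84.4] [0.1 0.1]
pinL [643.9  -1.5  88.6] [0.3 0.3]
pinR [654.9  23.8  80. ] [0. 0.]
holeA [509.3  17.3  48.5] [0.1 0.1]
holeB [517.3  53.6  48.7] [0. 0.]
holeC [543.7  79.8  48.9] [0.1 0.1]
holeD [580.3  87.5  48.3] [0.1 0.1]
rim [574.4  21.9  72.4] [ 0.4  0.4 -0.2  0.6 -0.2  0.4 -0.4 -0.5 -1.7  1.2]
knob rel [-47.8   6.8] 48.23842604530604
(340, 38) 65.3 6.076
(486, 41) 65.4 0.364
(218, 115) 65.6 5.5
(266, 115) 56.7 5.645
(551, 117) 56.6 0.764
(603, 123) 65.4 0.937
(322, 158) 39.0 5.738
(453, 140) 38.6 0.363
(437, 171) 29.6 0.315
(308, 224) 29.9 5.281
(165, 240) 65.5 4.932
(197, 242) 56.8 4.946
(262, 267) 38.8 4.847
(545, 228) 38.6 1.266
(519, 267) 29.6 1.527
(618, 245) 56.7 1.466
(652, 251) 65.8 1.512
(189, 369) 65.8 4.361
(228, 376) 57.0 4.253
(326, 349) 29.9 4.032
(309, 378) 39.3 3.956
(323, 423) 48.2 3.709
(278, 463) 65.9 3.791
(337, 459) 56.8 3.557
(530, 348) 38.7 2.166
(584, 379) 56.7 2.165
(620, 378) 65.6 2.083
(474, 460) 56.8 2.861
(527, 468) 65.7 2.655
(458, 372) 30.1 2.724
```

Hinge comes out at (649,11,84), the knob is 48.2 mm from the axis, and there is exactly one hole on the 48 mm circle, at about 3.71 rad. Now I'll grip and swing the handle up.

```bash
cat >> h.py <<'E'
C=np.array([574.4,21.9,0]);a=np.array([0.990,-0.141,0]);H=C+75*a+[0,0,85]
Z=np.array([0,0,1.]);R0=down(np.arctan2(-a[1],-a[0]))
E
python3 - <<'E'
from h import *
from cell import manip, cams
L=47;off=-18*Z
pt=lambda t,L=L:H+L*(-np.cos(t)*a+np.sin(t)*Z)+off
manip.set_gripper(50)
manip.movep(pt(0)+60*Z,R0)
manip.servo_line(pt(0),R0,80)
print(manip.current_position()-pt(0),manip.current_wrist_force())
manip.set_gripper(10,25);print(manip.current_opening(),manip.current_grip_force(),manip.current_wrist_force())
for t in np.linspace(0,1.66,14)[1:]:
    manip.servo_line(pt(t),R0,60)
    print(round(t,2),(manip.current_position()-pt(t)).round(1),manip.current_wrist_force().round(1),manip.current_time_s())
d=cams.get_image("side");u,v=np.array(cv2.projectPoints(H,*[cv2.Rodrigues(np.diag([1,-1,-1])@d["world_to_cam"][:3,:3])[0],np.array([1,-1,-1])*d["world_to_cam"][:3,3]],d["mtx"],None)[0]).ravel()
M=np.array([[5,0,400-5*u],[0,5,400-5*v]]);cv2.imwrite("pics/s1.png",cv2.warpAffine(d["color"][:,:,::-1],M,(800,600),flags=cv2.INTER_CUBIC))
E
```

```text
[0.3146902  0.05312699 0.24147166] [-0.07250006 -0.26930365  0.92222724]
19.657952879259966 24.51752075775822 [-0.6086651  -2.02754202  0.60761365]
0.13 [ 0.  -0.7 -0.1] [ 2.4 -3.  -4.4] 6.7167
0.26 [ 0.  -0.7 -0. ] [ 1.8 -3.8 -4.9] 6.9667
0.38 [ 0.  -0.7 -0. ] [ 2.7 -3.9 -5.9] 7.2167
0.51 [ 0.1 -0.7 -0.2] [ 2.9 -4.6 -7.7] 7.4667
0.64 [-0.3 -0.7 -1. ] [  4.8  -4.5 -12.9] 7.7167
0.77 [-1.7 -0.6 -2.4] [  4.6  -3.2 -19.2] 7.9667
0.89 [-2.9 -0.4 -3.1] [  2.8  -2.5 -27. ] 8.2167
1.02 [-3.5 -0.4 -2.9] [  0.6  -3.  -26.3] 8.4667
1.15 [-3.9 -0.3 -2.3] [ -1.9  -2.2 -24.7] 8.7167
1.28 [-4.3 -0.3 -1.7] [ -6.6  -2.2 -20.7] 8.9667
1.4 [-5.4 -0.1 -1.3] [ -8.   -2.  -17.2] 9.2167
1.53 [-6.   0.1 -0.8] [-12.   -2.8 -12.3] 9.4667
1.66 [-5.8  0.2  0. ] [-13.2  -1.9  -7.1] 9.7167
```

View pics/s1.png

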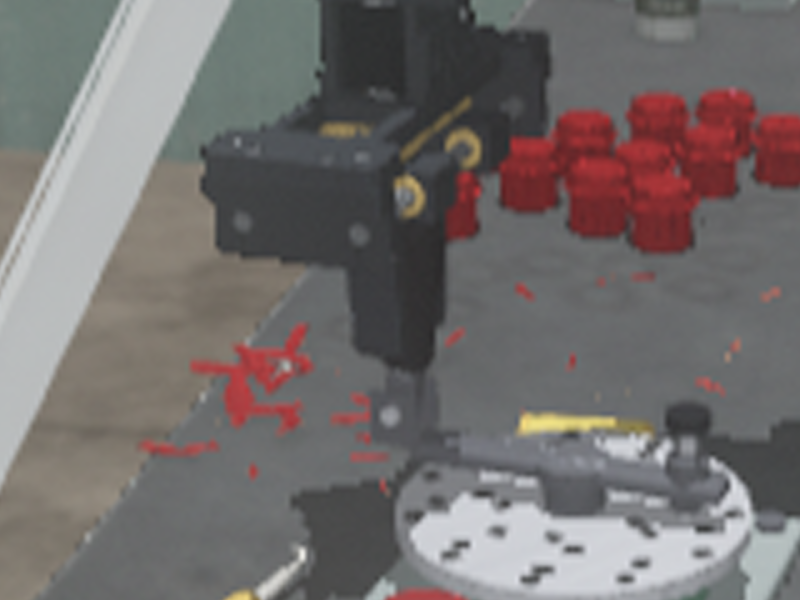

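The handle stands up in the side view, with the hinge at (390,415) and the sleeve hidden in the fingers. The 13 N outward push without movement suggests it is on its stop. I'll let go and check in both fixed cameras before re-gripping higher.

Run:
```python
from h import *
from cell import manip, cams
manip.set_gripper(60)
manip.servo_line(H+130*Z,R0,150)
print(manip.current_wrist_force().round(1),manip.current_time_s())
ims=[]
for n in ("side","scene"):
    d=cams.get_image(n);T=np.diag([1,-1,-1])@d["world_to_cam"][:3,:3],np.array([1,-1,-1])*d["world_to_cam"][:3,3]
    p=cv2.projectPoints(np.array([H,H+60*Z,H+83*Z]),cv2.Rodrigues(T[0])[0],T[1],d["mtx"],None)[0].reshape(-1,2);u,v=p[0]
    print((5*(p-p[0])+[200,450]).round())
    M=np.array([[5,0,200-5*u],[0,5,450-5*v]]);ims.append(cv2.warpAffine(d["color"][:,:,::-1],M,(400,600),flags=cv2.INTER_CUBIC))
cv2.imwrite("pics/s2.png",np.hstack(ims))
```

```text
[ 0.2  0.3 -0.7] 11.3083
[[200. 450.]
 [195. 315.]
 [193. 261.]]
[[200. 450.]
 [212. 352.]
 [217. 311.]]
```

View pics/s2.png

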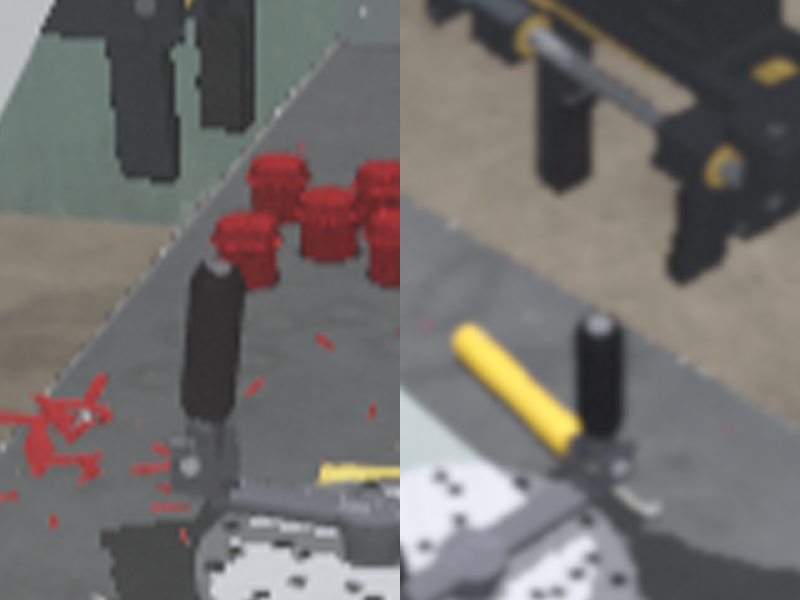

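In both views the sleeve leans slightly inward (side: top at (218,265), a true vertical would give about (203,265)), so roughly 1.47 rad. I'll re-grip higher, push it outward onto its stop, then check again.

Run:
```python
from h import *
from cell import manip, cams
G=H+41*Z
manip.servo_line(G-5*a,R0,100)
manip.set_gripper(10,30);print(manip.current_opening(),manip.current_wrist_force().round(1))
for k in (0,4,8,11):
    manip.servo_line(G+k*a,R0,30);print(k,(manip.current_position()-G).round(1),manip.current_wrist_force().round(1))
manip.wait(.3);print((manip.current_position()-G).round(1),manip.current_wrist_force().round(1),manip.current_time_s())
manip.set_gripper(60);manip.servo_line(H+110*Z,R0,150)
d=cams.get_image("side");T=np.diag([1,-1,-1])@d["world_to_cam"][:3,:3],np.array([1,-1,-1])*d["world_to_cam"][:3,3]
p=cv2.projectPoints(np.array([H,H+25*Z,H+80*Z]),cv2.Rodrigues(T[0])[0],T[1],d["mtx"],None)[0].reshape(-1,2);u,v=p[0]
print((8*(p-p[0])+[200,500]).round())
M=np.array([[8,0,200-8*u],[0,8,500-8*v]]);cv2.imwrite("pics/s3.png",cv2.warpAffine(d["color"][:,:,::-1],M,(400,600),flags=cv2.INTER_CUBIC))
```

```text
20.811865510375878 [-0.1 -1.8  1.3]
0 [-2.7  0.1  0.2] [-7.4 -0.3  8.9]
4 [ 0.3 -0.3  0.1] [-8.3  0.7  9.6]
8 [ 2.7 -0.6 -0.1] [-12.4  -0.   12.6]
11 [ 3.3 -0.7 -0.3] [-17.5  -0.   15. ]
[ 3.2 -0.7 -0.3] [-16.8   0.7  15.2] 14.5583
[[200. 500.]
 [197. 411.]
 [189. 209.]]
```

View pics/s3.png

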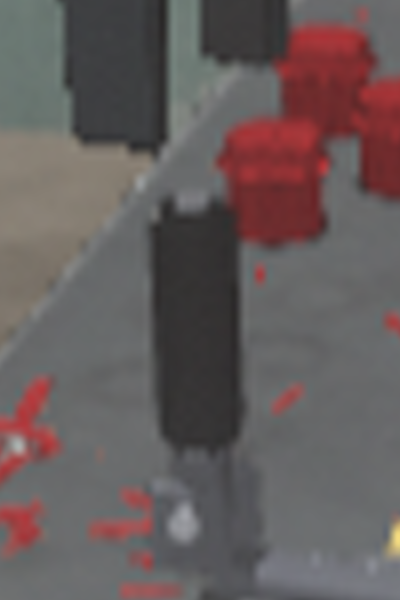

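The sleeve now stands truly vertical (bottom (201,440), top (194,205), matching the predicted slope). I'll grip it and wind clockwise with a slight outward bias, watching the tangential force.

```bash
cat > wind.py <<'E'
from h import *
from cell import manip, cams
th0=np.arctan2(a[1],a[0])
def radial(f): return np.array([np.cos(th0-f),np.sin(th0-f),0])
def tang(f): return np.array([np.sin(th0-f),-np.cos(th0-f),0])
def tgt(f,b=3): return C+(75+b)*radial(f)+126*Z
def state():
    q=manip.current_position()-C;F=manip.current_wrist_force()
    f=(th0-np.arctan2(q[1],q[0])+.3)%(2*np.pi)-.3
    return f,np.hypot(q[0],q[1]),-F@tang(f),-F@radial(f),F[2]
def go(f,b=3,speed=60):
    manip.servo_line(tgt(f,b),R0,speed);return state()
E
python3 - <<'E'
from wind import *
# check reach of whole path first
print(all(manip.ik(tgt(f),R0) is not None for f in np.arange(0,4,.2)))
manip.servo_line(tgt(0,0),R0,100);manip.set_gripper(10,22)
print(np.round(state(),2))
for f in np.arange(0.1,3.41,.15):
    s=go(f);print(round(f,2),np.round(s,2))
    if s[2]>14 or abs(s[1]-75)>9: print("ABORT");break
print(manip.current_time_s(),manip.current_opening())
E
```

```text
True
[ 0.   75.06 -0.2  -0.58  1.7 ]
0.1 [ 0.09 75.4   1.01  5.82  6.29]
0.25 [ 0.24 75.51  0.37  5.62  4.66]
0.4 [ 0.38 75.59  1.32  5.85  4.53]
0.55 [ 0.53 75.69  2.22  5.06  3.61]
0.7 [ 0.69 75.8   1.73  4.93  1.46]
0.85 [ 0.84 75.89  0.09  4.21  2.37]
1.0 [ 0.99 76.02  0.93  5.15  1.08]
1.15 [ 1.14 76.05  0.68  5.6   0.69]
1.3 [ 1.29 76.12  0.8   4.05  0.83]
1.45 [ 1.44 76.18  1.32  5.74 -0.61]
1.6 [ 1.59 76.19  0.66  4.33 -1.09]
1.75 [ 1.73 76.2   1.38  4.2  -2.31]
1.9 [ 1.88 76.2   0.4   5.06 -2.56]
2.05 [ 2.03 76.15  1.18  4.53 -3.06]
2.2 [ 2.18 76.16  1.07  5.02 -4.11]
2.35 [ 2.33 76.11  0.21  5.17 -3.67]
2.5 [ 2.48 76.02  1.03  5.13 -4.81]
2.65 [ 2.63 75.94  0.89  5.78 -5.46]
2.8 [ 2.78 75.84  0.87  4.94 -3.91]
2.95 [ 2.93 75.73 -0.1   4.54 -4.86]
3.1 [ 3.08 75.62  0.91  5.5  -4.11]
3.25 [ 3.23 75.54  0.5   5.76 -3.07]
3.4 [ 3.38 75.43  0.81  5.64 -2.99]
25.25 20.736394626098203
```

Run:
```python
from wind import *
for f in np.arange(3.425,3.95,.025):
    s=go(f,3,15);print(round(f,3),np.round(s,3))
    if s[2]>10: print("LOCK?");break
print(manip.current_time_s())
```

```text
3.425 [ 3.393 75.4    1.766  5.086 -1.59 ]
3.45 [ 3.415 75.406  2.144  5.871 -1.027]
3.475 [ 3.439 75.385  2.436  6.547 -1.026]
3.5 [ 3.463 75.355  3.159  5.986 -0.678]
3.525 [ 3.488 75.367  2.829  5.162 -0.255]
3.55 [ 3.513 75.309  2.403  5.515 -0.735]
3.575 [ 3.538 75.307  2.334  4.988 -0.459]
3.6 [ 3.562 75.273  2.528  5.306 -1.306]
3.625 [ 3.59  75.252  2.156  5.9   -1.022]
3.65 [ 3.62  75.215  1.342  5.172 -0.321]
3.675 [ 3.657 75.164  0.482  5.246 -1.012]
3.7 [ 3.67  75.194  1.633  5.53  -0.852]
3.725 [ 3.69  75.166  2.783  5.106  0.486]
3.75 [ 3.714 75.15   2.713  5.31  -0.199]
3.775 [ 3.737 75.129  2.891  4.659  0.345]
3.8 [ 3.745 75.111  4.756  3.943  2.955]
3.825 [ 3.751 75.079  6.751  4.388  5.711]
3.85 [ 3.757 75.078  9.733  3.313  8.563]
3.875 [ 3.763 75.054 12.136  2.073  9.968]
LOCK?
30.6333
```

The force rises at 3.74 rad with no further motion, which agrees with the measured hole (3.71). I'll check the reverse lock gently, centre, let go, retreat upward and look.

Run:
```python
from wind import *
for f in (3.8,3.74,3.70,3.66,3.62):
    s=go(f,3,20);print(f,np.round(s,3))
    if s[2]<-9: break
print(np.round(go(3.73,1,20),3))
manip.set_gripper(60);print(manip.current_wrist_force().round(1))
p=manip.current_position();manip.servo_line(p+[0,0,110],R0,150);print(manip.current_time_s())
ims=[]
for n in ("side","scene"):
    d=cams.get_image(n);T=np.diag([1,-1,-1])@d["world_to_cam"][:3,:3],np.array([1,-1,-1])*d["world_to_cam"][:3,3]
    Q=C+85*Z
    p=cv2.projectPoints(np.array([Q,Q+75*radial(3.74),Q+75*radial(3.74)+80*Z]),cv2.Rodrigues(T[0])[0],T[1],d["mtx"],None)[0].reshape(-1,2);u,v=p[0]
    print((4*(p-p[0])+[200,350]).round());M=np.array([[4,0,200-4*u],[0,4,350-4*v]]);ims.append(cv2.warpAffine(d["color"][:,:,::-1],M,(400,600),flags=cv2.INTER_CUBIC))
cv2.imwrite("pics/s4.png",np.hstack(ims))
```

```text
3.8 [ 3.748 75.092  3.472  4.639  2.893]
3.74 [ 3.731 75.151 -0.367  5.536 -2.89 ]
3.7 [ 3.7   75.215 -1.332  6.033 -3.846]
3.66 [ 3.662 75.223 -2.087  5.813 -4.448]
3.62 [ 3.648 75.237 -4.963  6.677 -6.822]
[ 3.715 75.123  3.056  4.807  1.258]
[ 0.1 -0.3 -0.6]
34.5667
[[200. 350.]
 [294. 404.]
 [298. 249.]]
[[200. 350.]
 [ 61. 359.]
 [ 56. 254.]]
```

View pics/s4.png

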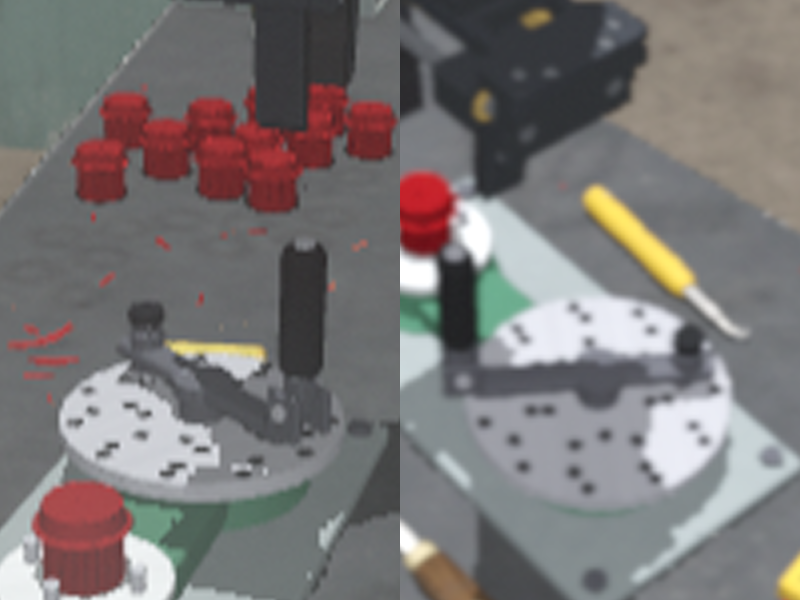

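Handle is upright, cap is in its nest, tools are in place. To confirm the pin dropped, I'll compare the knob top (side (147,304), scene (690,328) in the 400-wide halves) with the predictions for up and down.

Run:
```python
from wind import *
D=[]
for n,px in (("side",(147,304)),("scene",(290,327))):
    d=dict(np.load(n+"0.npz"));T=np.diag([1,-1,-1])@d["world_to_cam"][:3,:3],np.array([1,-1,-1])*d["world_to_cam"][:3,3]
    Q=C+85*Z;k=C-48*radial(3.71);k0=C-48*radial(0)
    p=cv2.projectPoints(np.array([Q,k+101*Z,k+93*Z,k0+101*Z,k0+93*Z]),cv2.Rodrigues(T[0])[0],T[1],d["mtx"],None)[0].reshape(-1,2)
    print(n,(4*(p-p[0])+[200,350])[1:3].round(), "start img800",(p[3:]/.7).round(1))
    D.append(ray_fixed(d,*(p[0]+(np.array(px)-[200,350])/4)))
print(tri(D))
a0=cv2.imread("pics/side0.png")[240:340,340:440];d=cams.get_image("side");b=cv2.resize(d["color"][:,:,::-1],(800,600),interpolation=cv2.INTER_CUBIC)[240:340,250:350]
cv2.imwrite("pics/k.png",cv2.resize(np.hstack([a0,b]),(800,400),interpolation=cv2.INTER_CUBIC))
```

```text
side [[143. 292.]
 [143. 306.]] start img800 [[393.7 277.6]
 [393.5 282.8]]
scene [[290. 322.]
 [289. 332.]] start img800 [[399.8 288.3]
 [399.7 291.9]]
(array([610.06173095,  -9.1602836 ,  95.35806904]), [np.float64(1.9093298667568195), np.float64(1.9093298667570981)])
```

View pics/k.png

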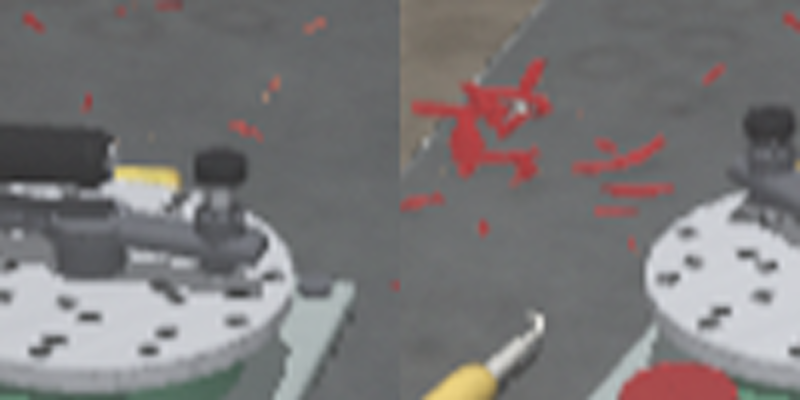

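The knob views are too coarse to tell by eye, so I'll triangulate the dark knob's centroid in code, before versus now.

Run:
```python
from wind import *
for tag,f in (("start",0),("now",3.71)):
    rays=[]
    for n in ("side","scene"):
        d=dict(np.load(n+"0.npz")) if tag=="start" else cams.get_image(n)
        T=np.diag([1,-1,-1])@d["world_to_cam"][:3,:3],np.array([1,-1,-1])*d["world_to_cam"][:3,3]
        k=C-48*radial(f)+91*Z
        p=cv2.projectPoints(k,cv2.Rodrigues(T[0])[0],T[1],d["mtx"],None)[0].ravel()
        g=d["color"].max(2);m=(g<62).astype(np.uint8);nn,l,s,c=cv2.connectedComponentsWithStats(m,connectivity=4)
        ok=[i for i in range(1,nn) if 12<s[i,4]<200];i=min(ok,key=lambda i:np.hypot(*(c[i]-p)))
        print(tag,n,p.round(1),c[i].round(1),s[i]);rays.append(ray_fixed(d,*c[i]))
    X,e=tri(rays);print(X.round(1),np.round(e,1))
```

```text
start side [275.5 198.9] [275.7 198. ] [272 196   9   4  21]
start scene [279.8 204.9] [280.  204.1] [278 201   5   6  21]
[526.9  28.7  93.2] [0.4 0.4]
now side [238.5 188. ] [239.2 190.4] [236 189   8   3  13]
now scene [319.  192.1] [261.4 184.9] [257 174   9  23 177]
[561.9  89.7 115.3] [30. 30.]
```

In the side view the knob has dropped 3.3 px relative to its start offset, where 8 mm would be 3.5 px, and the crank resists both ways. The pin is home, so I'm handing in.

```bash
python3 -c "
from cell import manip, cams
print(manip.current_wrist_force().round(1),manip.current_time_s());print(manip.job_done())"
```

```text
[-0.1  1.  -0.1] 34.8167
the job is handed in; nothing more can be done
None
```

I handed the job in at 34.8 s (no verdict was shown): the handle is upright, the crank is wound about 3.7 rad clockwise and resists in both directions, and the index pin looks home from the side camera only. The gripper is clear, and the cap and tools looked undisturbed.

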